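Clear the fixture and hold an offset lever balanced above it

ROBOT

A 7-joint arm with a two-finger parallel gripper is mounted at the origin on a cart in front of the work surface, level with it; the furniture and walls round the work are solid. World frame = base frame: x ahead of the robot, y to its left, z up, the work surface at z = 0. Lengths are in m, angles in rad, forces in N, time in s.
With the tool pointing down it reaches from about 0.4 to 0.85 m from the base axis. Payload 4.5 kg.
Tool frame: the origin (TCP) lies between the finger pads; the fingertips stand 11 mm ahead of it and the grasp point (between the pads) lies 8 mm behind it; z points along the fingers, y is the line along which they close (so a half turn about z gives the same grasp; the last joint's range is limited). The gripper opens to 88 mm and grips with 3 to 60 N. Pads are 18 mm wide; open, the fingers measure 123 mm over their backs; the gripper's body (75 mm by 187 mm) begins 45 mm behind the grasp point.
Start: joints at [-1.217, 0.689, -0.195, 1.565, 0.157, 0.902, -0.215], TCP at [0.196, 0.593, 0.25] pointing down, gripper open.
Joint ranges: [-3.01, 3.01], [-0.46, 2.08], [-1.47, 1.51], [0.13, 2.56], [-1, 4.14], [0.04, 2.09], [-2.66, 2.66]. Speed limits (rad/s): [2.57, 2.57, 3.14, 3.14, 3.14, 3.14, 3.14].

INTERFACE

Orientations are given as a unit quaternion [x, y, z, w].
In Python, from station import telemetry, imaging, hand_in gives the robot as it stands. The module is installed in compiled form; this text tells all that it offers.
- The arm moves only by the tool drive_tool, never from a script. Its argument "deltas" is a list of rows, each a list of 3 entries, a list of its own where there are three numbers: the shift along the world's x, y, z in mm, then the turn about the world's z in rad, then the finger opening in mm, from 0 to 88.1. In form: [[[tx, ty, tz], roll, hand], ...]. A call has 1 to 8 rows; each row shifts and turns the commanded pose from where the row before left it; what a row does not reach is not made up. A row lasts 1/10 s, in which the tool goes at most 50 mm and 8.59 degrees, less where a joint would pass 70% of its speed; a pose out of reach is approached as far as the arm can. A call with a gripper value outside its range is refused whole. The fingers move at their own pace and stop on an object; the grip force is fixed at half the most. Time passes only in rows, so rows that do not move let the fingers close. It gives the time, the measured TCP pose, the force, the opening and the grip force at its end, in the units of the state.
- telemetry.get_obs(): the state, without advancing time (a new reading comes with each control period).
- imaging.get_image(name): name is "side" or "top"; returns a dict with "frame" (400x640x3 uint8, red, green, blue), "fovy" (degrees; the focal length in pixels is half the picture's height over the tangent of half this angle, whatever the lens; pixels are square), "cx", "cy" (the principal point, pixels), "k1" (the pictures are not rectified: a ray, as slopes to the right and down, at radius r is drawn at 1 + k1 r^2 times it, then the intrinsics apply), "R" (3x3) and "t" (3): a world point X has camera coordinates R X + t. Camera axes: x right, y down, z forward; pixel columns grow to the right and rows downward; lengths in m; the calibration is good to about 2 mm. A picture is of the moment at which its call begins. There is no depth.
- hand_in(): hands the job in; it is judged then, once.
The state is a dict: "time": time; "q": joint angles; "joint_velocities": joint speeds; "joint_efforts": joint torques, N m; "tool_pos": TCP position; "eef_rot": TCP orientation; "force": force on the tool from outside, world axes, zero at the start; "moment": the same for the moment, N m; "grip_width": opening from 0.0 (shut) to 1.0 (fully open); "finger_force": force on a finger pad.
Only numpy, scipy, OpenCV 4.12 (cv2) and the standard library are available. Lean on these libraries where they do the work, as an engineer would, in place of code of your own. Each camera call takes 0.05 s, during which the arm holds its last target. There are 200 camera calls.

TASK

Wipe the three loose turnings off the fixture plate onto the bench with the scraper block, not with the fingers, and stand the scraper back upright on the bench, clear of the fixture. Then pick up the cast lever by its balance point, which lies on the arm near the big boss, and hold it level a few centimetres above the fixture without knocking against it, boss bore centred over the stud and small end eye centred over the rest. Finish while still holding it there, and leave the nut, oil bottle and steel block undisturbed.

Things in the scene. Friction and masses are not known exactly. Their poses are not given: they have to be found in the camera images.
- fixture: aluminium plate fixed to the bench, 120 (x) x 230 (y) x 22 mm high; origin at the centre of its underside. On top, 85 mm from the centre: at +y a round stud, 20 mm across, 24 mm high, on a 32 mm collar; at -y a rest: two dark cheeks 10 x 26 x 24 mm high with a 32 mm gap between them in x. Between them, y = -70 to +67 mm, the top is flat and free. Low screw heads (2 mm) at the corners
- stud_top (a point): centre of the top of the stud, z = 0.046 (46 mm above the bench)
- rest_mid (a point): point midway between the two cheeks of the rest, level with their tops, z = 0.046
- pad_mid (a point): centre of the top surface of the plate, z = 0.022; the turnings lie within 18 mm behind (-x of the fixture) to 25 mm ahead (+x) and within 29 mm either side (y) of it, measured to their centres
- lever: loose cast grey lever lying flat, 0.45 to 0.75 kg: heavy round boss (60 mm across, 40 high, 24 mm bore), straight arm, small eye (24 mm across, 34 high). Origin at underside level below the balance point; +x along the arm to the eye, z up. Bore axis at x = -50 mm, eye axis at +120. Arm 18 mm wide (y), flat-sided, z = 14 to 34 mm, free to grip from x = -14 to +106
- lever_balance (a point): the lever's balance point, in the middle of the arm, 24 mm above the lever's underside, 50 mm from the bore axis and 20 mm clear of the boss
- lever_bore (a point): centre of the bore at the underside of the boss
- lever_eye (a point): centre of the small eye at its underside
- scraper: loose scraper block standing on the bench, 24 (x) x 96 (y) x 60 mm high, 0.15 kg: wooden body over an aluminium channel (8 to 18 mm up) and a black rubber wiping edge below, which runs along y. Grip it across its 24 mm thickness (x). Origin at the centre of its underside
- chip_0: one of three curled dark steel turnings, a loose coil about 20 mm across and 12 to 15 mm high, lying on the fixture plate; origin in the middle of the coil, 6 mm above its underside (z = 0.028 while it lies on the plate, about 0.01 on the bench)
- chip_1: one of three curled dark steel turnings, a loose coil about 20 mm across and 12 to 15 mm high, lying on the fixture plate; origin in the middle of the coil, 6 mm above its underside (z = 0.028 while it lies on the plate, about 0.01 on the bench)
- chip_2: one of three curled dark steel turnings, a loose coil about 20 mm across and 12 to 15 mm high, lying on the fixture plate; origin in the middle of the coil, 6 mm above its underside (z = 0.028 while it lies on the plate, about 0.01 on the bench)
- gauge_block: bystander: ground steel block with three holes, 25 x 75 x 50 mm; origin at the centre of its underside
- oiler: bystander: red oil bottle with a spout, 42 mm across, 135 mm high; origin at the centre of its underside
- loose_nut: bystander: grey hexagon nut, 24 x 28 x 12 mm, lying between the robot and the fixture; origin at the centre of its underside
Mind the look-alikes: they are no part of the job. Leave any green or turquoise look-alike of the scraper alone.

How it is judged:
On the way, in this order (a step that is already met when the one before it is completed fails the run):
1. all three turnings are off the plate, wiped off while the scraper is in hand and the lever still lies on the bench (height (world z) of each of chip_0, chip_1, chip_2 below 0.022 m and height (world z) of scraper above 0.015 m and contact force between scraper and the fingers above 0.5 N and height (world z) of lever below 0.01 m), for 0.1 s.
2. the scraper stands on the bench again, let go, clear of the fixture (height (world z) of scraper below 0.012 m and angle between scraper's own z axis and vertical below 0.2 rad and contact force between scraper and the fingers below 0.1 N and contact force between scraper and fixture below 0.1 N and height (world z) of lever below 0.01 m), for 0.2 s.
3. the lever is lifted by its balance point (height (world z) of lever above 0.03 m and contact force between lever and the fingers above 1 N and x of the grasp point in the frame of lever between -0.02 and 0.02 m), for 0.2 s.
At the end, for the whole second after the job is handed in: Still holding: lever gripped within 20 mm of its balance point, level within 0.1 rad, still, touching only the fingers, bore and eye within 12 mm over stud and rest, underside 10 to 70 mm above the stud. Turnings down on the bench; scraper upright on the bench, released, clear of the fixture (height (world z) of each of chip_0, chip_1, chip_2 below 0.022 m and height (world z) of scraper below 0.012 m and angle between scraper's own z axis and vertical below 0.2 rad and contact force between scraper and the fingers below 0.1 N and contact force between each of scraper, lever and fixture below 0.1 N and x of the grasp point in the frame of lever between -0.02 and 0.02 m and contact force between lever and the fingers above 1 N and contact force between lever and scraper below 0.1 N and angle between lever's own z axis and vertical below 0.1 rad and horizontal distance between lever_bore and stud_top below 0.012 m and horizontal distance between lever_eye and rest_mid below 0.012 m and height (world z) of lever_bore between 0.056 and 0.116 m and height (world z) of lever_eye above 0.056 m and linear speed of lever below 0.02 m/s and angular speed of lever below 0.1 rad/s); the arm keeps its last pose, push and grip.
It fails at once if the robot itself touches a turning (contact force between any of the fingers, the arm and chip_0 above 0.5 N or contact force between any of the fingers, the arm and chip_1 above 0.5 N or contact force between any of the fingers, the arm and chip_2 above 0.5 N).
It fails at once if the lever is knocked against the fixture (over 10 N) (contact force between lever and fixture above 10 N).
It fails at once if the steel block is moved more than 30 mm or tipped (distance of gauge_block from where it was at the start of the episode above 0.03 m or angle between gauge_block's own z axis and vertical above 0.5 rad).
It fails at once if the oil bottle is moved more than 30 mm or tipped (distance of oiler from where it was at the start of the episode above 0.03 m or angle between oiler's own z axis and vertical above 0.5 rad).
It fails at once if the loose nut is moved more than 30 mm or tipped (distance of loose_nut from where it was at the start of the episode above 0.03 m or angle between loose_nut's own z axis and vertical above 0.5 rad).
It also fails if it takes over 64 s, if anything falls off the work surface, if the arm or the gripper's body presses on something with over 40 N, if the wrist force passes 120 N, or if a joint passes its speed limit or range.

## Working session

There is one attempt and no reset: what is moved stays moved. The work goes in short steps, Python scripts to look and compute and a tool call to move; the robot and the scene stay as the last step left them, time stands still between calls to the robot, and variables do not carry over. Pictures are saved under pics/ and viewed, at most 10 in all, crops included, and the job is handed in when it is done.

Besides the shell and the picture viewer there is one more tool, called after ">>>" as name(argument=value, ...) on one line, values as JSON. drive_tool: Moves the arm, as the interface text tells. Its arguments: {"type":"object","properties":{"deltas":{"type":"array"}},"required":["deltas"]}

```bash
mkdir -p pics
cat > h.py <<'E'
import numpy as np, cv2
from station import telemetry, imaging
def cam(n,save=None):
    d=imaging.get_image(n)
    if save: cv2.imwrite(f'pics/{save}.png',d['frame'][:,:,::-1])
    return d
def K(d):
    f=200/np.tan(np.radians(d['fovy'])/2)
    return f,d['cx'],d['cy'],d['k1']
def ray(d,u,v):
    f,cx,cy,k=K(d); p=np.array([(u-cx)/f,(v-cy)/f]); s=p.copy()
    for _ in range(30): s=p/(1+k*(s@s))
    R=np.array(d['R']);t=np.array(d['t'])
    return -R.T@t, R.T@np.array([s[0],s[1],1])
def onz(d,u,v,z):
    c,r=ray(d,u,v); return c+r*(z-c[2])/r[2]
def proj(d,X):
    f,cx,cy,k=K(d); x=np.array(d['R'])@X+np.array(d['t']); s=x[:2]/x[2]; s=s*(1+k*(s@s))
    return np.array([cx+f*s[0],cy+f*s[1]])
E
python3 - <<'E'
from h import *
for n in('top','side'):
    d=cam(n,n+'0'); print(n,d['fovy'],d['cx'],d['cy'],d['k1'],ray(d,320,200))
print(telemetry.get_obs())
E
```

```text
top 46.2959441608543 317.59995808661216 202.37607211757103 0.013873570929639546 (array([0.27714619, 0.02077232, 1.23888601]), array([ 0.21332097, -0.0141895 , -0.9769058 ]))
side 46.23092671474798 331.64945917538836 200.995154410976 -0.0316048098713348 (array([-0.0825126 , -0.96406171,  0.91105183]), array([ 0.39587211,  0.69831752, -0.59687573]))
{'time': 0.1, 'q': array([-1.21718554,  0.68990415, -0.19454366,  1.56620364,  0.15730067,
        0.90252193, -0.21506954]), 'joint_velocities': array([ 1.82859678e-04, -2.78794996e-03, -4.56674357e-04, -3.55400606e-03,
       -5.48743202e-04, -5.12511438e-04, -5.69320482e-05]), 'joint_efforts': array([-3.28416238e-03, -5.28502572e+01, -1.27171621e+00, -1.53837562e+01,
       -5.25915704e-02,  1.90907645e-03,  6.12987992e-05]), 'tool_pos': array([0.19635088, 0.59278727, 0.248998  ]), 'eef_rot': array([ 1.59165069e-01,  9.87251642e-01, -8.18650232e-04, -7.78621380e-05]), 'force': array([-0.11263295,  0.77598432,  0.65151139]), 'moment': array([-0.05923185,  0.05176024,  0.01642969]), 'finger_force': 0.0, 'grip_width': 1.0004562297126127}
```

View pics/top0.png

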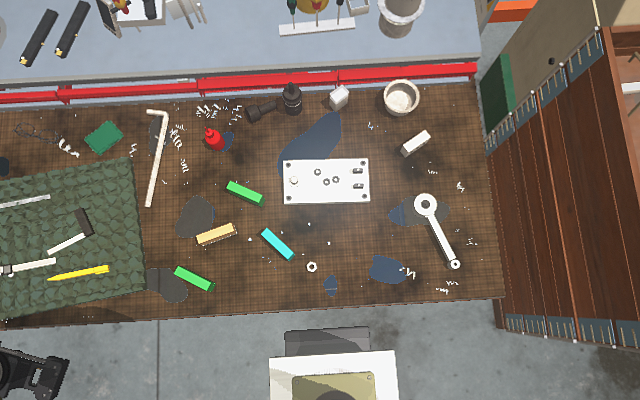

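View pics/side0.png

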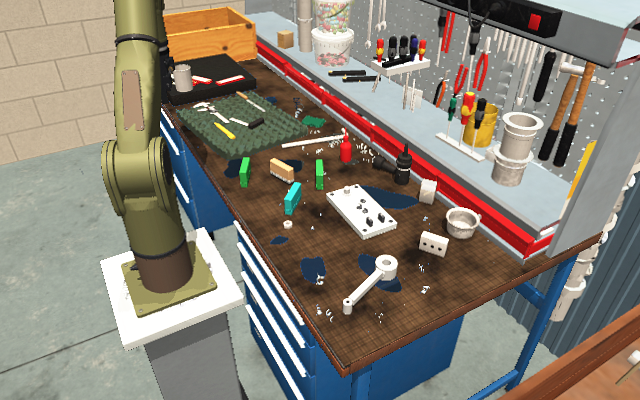

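The top view shows four scraper-like blocks: tan/wooden (216,234), green (245,193), green (193,279) and turquoise (277,244). The tan one fits "wooden body". The fixture is at (326,181), with its stud at (293,181) and rest at (358,178). The lever boss is at (425,204) and its eye at (455,265). The nut is at (312,267), the oiler at (214,140) and the gauge block at (415,143).

Run:
```python
from h import *
d=cam('top','top1'); f=d['frame']
cv2.imwrite('pics/crop1.png',cv2.resize(np.ascontiguousarray(f[120:280,180:380,::-1]),None,fx=4,fy=3.75 if 0 else 4,interpolation=cv2.INTER_CUBIC)[:600])
hsv=cv2.cvtColor(f,cv2.COLOR_RGB2HSV)
m=cv2.inRange(hsv,(10,60,150),(25,255,255))
def blobs(m,box,lo=80):
    M=np.zeros_like(m);x0,y0,x1,y1=box;M[y0:y1,x0:x1]=m[y0:y1,x0:x1]
    M=cv2.morphologyEx(M,cv2.MORPH_CLOSE,np.ones((3,3)))
    return [c for c in cv2.findContours(M,0,2)[0] if cv2.contourArea(c)>lo]
for c in blobs(m,(185,210,250,255)):
    r=cv2.minAreaRect(c);print('scr',r,[np.round(onz(d,*p,.06),3) for p in cv2.boxPoints(r)],onz(d,*r[0],.06).round(4))
w=cv2.inRange(hsv,(0,0,150),(180,50,255))
for c in blobs(w,(275,150,380,212),800):
    r=cv2.minAreaRect(c);print('fix',r,[np.round(onz(d,*p,.022),4) for p in cv2.boxPoints(r)],onz(d,*r[0],.022).round(4))
for c in blobs(w,(405,185,470,275),200):
    r=cv2.minAreaRect(c);print('lev',r,[np.round(onz(d,*p,.035),4) for p in cv2.boxPoints(r)])
for n,p,z in(('bore',(425,204),.04),('eye',(455.5,265),.034),('stud',(293.5,180.5),.046),('oil',(214,140),.1),('nut',(312,267),.012),('gb',(415,143),.05),('turq',(277,244),.06),('green',(245,193),.06)): print(n,onz(d,*p,z).round(3))
```

```text
scr ((216.0, 234.0), (12.406363487243652, 40.028076171875), 69.44395446777344) [array([0.463, 0.326, 0.06 ]), array([0.493, 0.23 , 0.06 ]), array([0.462, 0.22 , 0.06 ]), array([0.432, 0.315, 0.06 ])] [0.4626 0.2728 0.06  ]
fix ((326.22369384765625, 180.27774047851562), (43.848854064941406, 86.50895690917969), 88.45184326171875) [array([0.6613, 0.098 , 0.022 ]), array([ 0.6534, -0.1366,  0.022 ]), array([ 0.5319, -0.1296,  0.022 ]), array([0.5397, 0.1003, 0.022 ])] [ 0.596  -0.0169  0.022 ]
lev ((440.8732604980469, 229.1326904296875), (82.32392883300781, 22.24970817565918), 57.7243537902832) [array([ 0.5248, -0.2316,  0.035 ]), array([ 0.5537, -0.2844,  0.035 ]), array([ 0.3644, -0.3762,  0.035 ]), array([ 0.3373, -0.3246,  0.035 ])]
bore [ 0.511 -0.27   0.04 ]
eye [ 0.349 -0.332  0.034]
stud [0.594 0.07  0.046]
oil [0.7   0.266 0.1  ]
nut [0.368 0.035 0.012]
gb [ 0.676 -0.259  0.05 ]
turq [0.428 0.119 0.06 ]
green [0.565 0.196 0.06 ]
```

View pics/crop1.png

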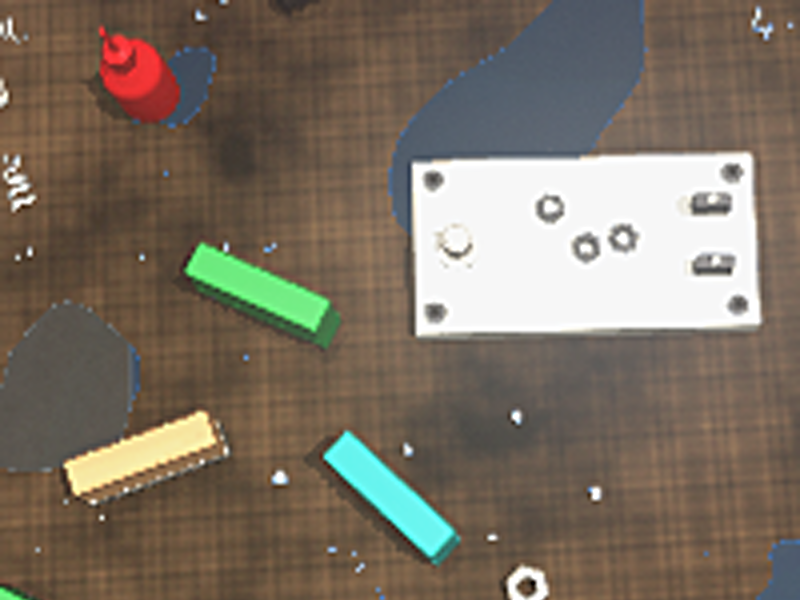

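The crop confirms the scraper is the tan block: wood, with a pale aluminium channel at its foot, crop corners about (65,465) to (217,441). The others are solid green or turquoise. Chips are at crop (550,208), (586,248) and (624,238). Next I refine the fixture and lever positions.

Run:
```python
from h import *
d=cam('top'); s=cam('side')
a=cv2.resize(np.ascontiguousarray(d['frame'][185:280,400:480,::-1]),None,fx=5,fy=5,interpolation=cv2.INTER_CUBIC)
b=cv2.resize(np.ascontiguousarray(s['frame'][170:320,320:410,::-1]),None,fx=4,fy=4,interpolation=cv2.INTER_CUBIC)
P=np.zeros((600,800,3),np.uint8);P[:475,:400]=a;P[:600,420:780]=b
cv2.imwrite('pics/crop2.png',P)
def c(U,V): return ((U+.5)/4-.5+180,(V+.5)/4-.5+120)
def ang(p,q): return np.degrees(np.arctan2(*(q-p)[[1,0]]))
st=onz(d,*c(457,240),.046);r=onz(d,*c(712,233.5),.046)
print('stud',st.round(4),'rest',r.round(4),np.linalg.norm(st-r),'mid',((st+r)/2).round(4),'yaw y',ang(r,st))
C=[onz(d,*c(*p),.022) for p in((412,162),(751,152),(759,322),(415,333))]
print('fixcorners',np.round(C,4),'mean',np.mean(C,0).round(4),[ang(C[1],C[0]),ang(C[2],C[3]),ang(C[3],C[0]),ang(C[2],C[1])])
S=[onz(d,*c(*p),.06) for p in((65,465),(205,411),(217,441),(77,495))]
print('scr',np.round(S,4),np.mean(S,0).round(4),ang(S[1],S[0]),ang(S[2],S[3]),np.linalg.norm(S[1]-S[0]),np.linalg.norm(S[1]-S[2]))
for p in((550,208),(586,248),(624,238)):print('chip',onz(d,*c(*p),.03).round(3))
```

```text
stud [0.5967 0.0688 0.046 ] rest [ 0.5908 -0.0992  0.046 ] 0.1680600556781957 mid [ 0.5937 -0.0152  0.046 ] yaw y 87.9644787687357
fixcorners [[ 0.6596  0.0974  0.022 ]
 [ 0.6524 -0.1325  0.022 ]
 [ 0.5344 -0.128   0.022 ]
 [ 0.5411  0.1008  0.022 ]] mean [ 0.5969 -0.0156  0.022 ] [np.float64(88.20599312536172), np.float64(88.34194261242361), np.float64(-1.628725171797062), np.float64(-2.1648281000265857)]
scr [[0.4609 0.3239 0.06  ]
 [0.4902 0.2345 0.06  ]
 [0.4704 0.2273 0.06  ]
 [0.4413 0.3164 0.06  ]] [0.4657 0.2755 0.06  ] 108.12495927367706 108.04449323074167 0.09405878101575545 0.021091735741230553
chip [0.619 0.006 0.03 ]
chip [ 0.59  -0.016  0.03 ]
chip [ 0.596 -0.042  0.03 ]
```

View pics/crop2.png

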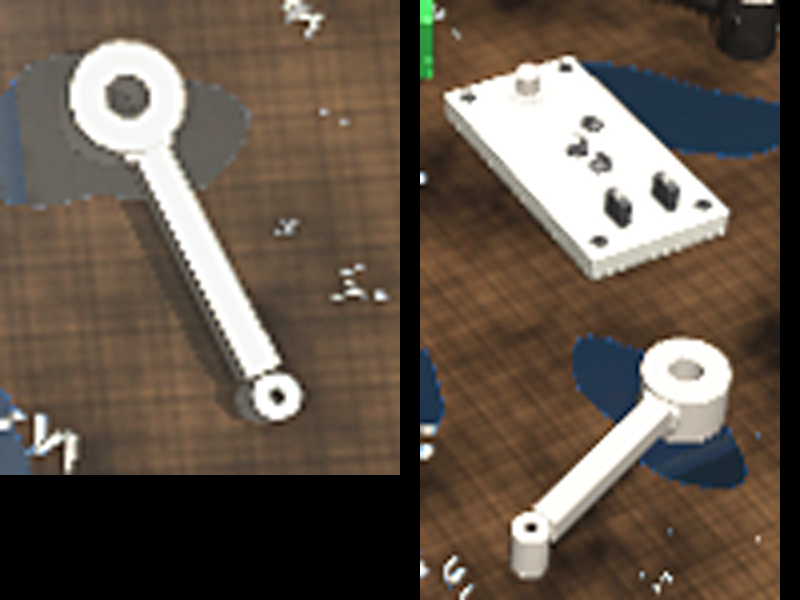

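The crop shows the lever lying clear: bore at (127,96) and eye at (277,397) in the top part, bore (686,371) and eye (531,527) in the side part. The move toward the scraper starts while I triangulate these.

>>> drive_tool(deltas=[[[27,-31.7,0],-0.117,88],[[27,-31.7,0],-0.117,88],[[27,-31.7,0],-0.117,88],[[27,-31.7,0],-0.117,88],[[27,-31.7,0],-0.117,88],[[27,-31.7,0],-0.117,88],[[27,-31.7,0],-0.117,88],[[27,-31.7,0],-0.116,88]])

```text
time: 1.05
tool_pos: [0.4133, 0.3384, 0.2498]
eef_rot: [0.589, 0.808, 0.0, 0.0]
force: [0.6, -0.5, -0.5]
grip_width: 1.004
finger_force: 0.0
```

```bash
cat >> h.py <<'E'
def tri(a,pa,b,pb):
    c1,r1=ray(a,*pa);c2,r2=ray(b,*pb)
    s=np.linalg.lstsq(np.c_[r1,-r2],c2-c1,rcond=None)[0]
    A,B=c1+s[0]*r1,c2+s[1]*r2
    return ((A+B)/2).round(4),np.linalg.norm(A-B).round(4)
E
python3 - <<'E'
from h import *
d=cam('top');s=cam('side')
t=lambda U,V:((U+.5)/5-.5+400,(V+.5)/5-.5+185)
q=lambda U,V:((U-420+.5)/4-.5+320,(V+.5)/4-.5+170)
c=lambda U,V:((U+.5)/4-.5+180,(V+.5)/4-.5+120)
for n,a,b in(('bore',t(127,96),q(686,371)),('eye',t(277,397),q(531,527)),('stud',c(457,240),q(529,73))):print(n,tri(d,a,s,b))
B=onz(d,*t(127.5,96.5),.04);E=onz(d,*t(277,397),.034);u=(E-B)[:2];L=np.linalg.norm(u);u/=L
print(B.round(4),E.round(4),L,'bal',B[:2]+.05*u,'ang',np.degrees(np.arctan2(u[1],u[0])))
o=telemetry.get_obs();print(o['tool_pos'],o['eef_rot'],o['q'].round(2),o['grip_width'])
E
```

```text
bore (array([ 0.5127, -0.2707,  0.0384]), np.float64(0.0012))
eye (array([ 0.3529, -0.331 ,  0.0344]), np.float64(0.0022))
stud (array([0.5998, 0.0681, 0.0418]), np.float64(0.004))
[ 0.5116 -0.2702  0.04  ] [ 0.3519 -0.3306  0.034 ] 0.17071834580107792 bal [ 0.46482484 -0.28793014] ang -159.275644552033
[0.41712296 0.33351588 0.24993392] [ 5.92209394e-01  8.05780033e-01 -6.47702760e-04  2.48029277e-03] [-0.79  0.57  0.05  1.85 -0.03  0.73 -0.43] 0.9969372169695674
```

>>> drive_tool(deltas=[[[27,-31.5,-10],0.012,88],[[26,-32,-30],0,88],[[0,0,-30],0,88],[[0,0,-30],0,88],[[0,0,-10],0,88],[[0,0,0],0,88],[[0,0,0],0,88]])

```text
time: 1.85
tool_pos: [0.4652, 0.2778, 0.1412]
eef_rot: [0.582, 0.813, 0.001, 0.0]
force: [1.1, -0.3, -0.0]
grip_width: 0.995
finger_force: 0.0
```

```bash
cat > pose.py <<'E'
from h import *
def st():
    o=telemetry.get_obs();e=o['eef_rot'];y=(2*np.degrees(np.arctan2(e[1],e[0]))-90+90)%180-90
    print(round(float(o['time']),2),o['tool_pos'].round(4),'yaw',y.round(2),'tilt',np.hypot(e[2],e[3]).round(4),'q',o['q'].round(2),'F',o['force'].round(1),'g',round(float(o['grip_width'])*88.1,1),round(float(o['finger_force']),1))
if __name__=='__main__': st()
E
python3 - <<'E'
from pose import *
st();d=cam('top','top2');s=cam('side')
P=np.zeros((500,800,3),np.uint8)
P[:,:400]=cv2.resize(d['frame'][140:265,170:270,::-1].copy(),(400,500));P[:,400:]=cv2.resize(s['frame'][100:225,220:320,::-1].copy(),(400,500))
cv2.imwrite('pics/c3.png',P)
E
```

```text
1.85 [0.4652 0.2778 0.1412] yaw 18.86 tilt 0.0008 q [-0.63  0.74  0.01  1.92 -0.02  0.48 -0.28] F [ 1.1 -0.3 -0. ] g 87.6 0.0
```

View pics/c3.png

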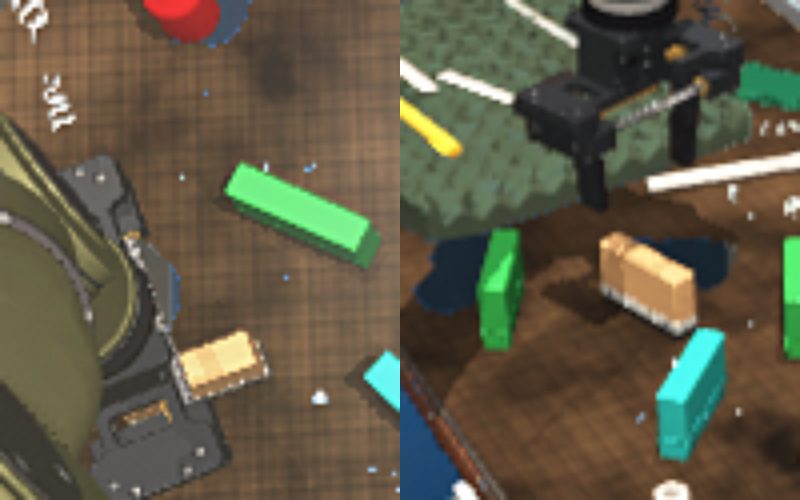

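The view shows the open fingers straddling the wooden block, aligned with it (tan top at about crop (215,365)). I descend and close.

>>> drive_tool(deltas=[[[0,0,-30],0,88],[[0,0,-30],0,88],[[0,0,-25],0,88],[[0,0,-15],0,88],[[0,0,-3],0,88],[[0,0,0],0,88],[[0,0,0],0,60],[[0,0,0],0,40]])

```text
time: 2.75
tool_pos: [0.4657, 0.2773, 0.0385]
eef_rot: [0.582, 0.813, 0.001, 0.0]
force: [-0.5, -0.0, -0.9]
grip_width: 0.844
finger_force: 0.0
```

>>> drive_tool(deltas=[[[0,0,0],0,10],[[0,0,0],0,10],[[0,0,0],0,10],[[0,0,0],0,10],[[0,0,0],0,10],[[0,0,0],0,10]])

```text
time: 3.35
tool_pos: [0.4652, 0.277, 0.0373]
eef_rot: [0.582, 0.813, 0.0, 0.0]
force: [0.7, 1.0, 0.6]
grip_width: 0.295
finger_force: 0.5
```

```bash
python3 pose.py
```

```text
3.35 [0.4652 0.277  0.0373] yaw 18.79 tilt 0.0003 q [-0.62  0.93  0.    1.95 -0.01  0.26 -0.28] F [0.7 1.  0.6] g 26.0 0.5
```

>>> drive_tool(deltas=[[[0,0,0],0,10],[[0,0,0],0,10],[[0,0,20],0,10],[[0,0,30],0,10],[[0,0,30],0,10],[[0,0,20],0,10],[[0,0,0],0,10]])

```text
time: 4.05
tool_pos: [0.4661, 0.2775, 0.1394]
eef_rot: [0.582, 0.813, 0.002, 0.001]
force: [-0.8, 0.8, -2.1]
grip_width: 0.271
finger_force: 29.8
```

>>> drive_tool(deltas=[[[20,-30,0],-0.04,10],[[20,-30,0],-0.04,10],[[20,-30,0],-0.04,10],[[20,-30,0],-0.04,10],[[20,-30,0],-0.04,10],[[20,-30,0],-0.04,10],[[20,-30,0],-0.04,10],[[20,-30,0],-0.04,10]])

```text
time: 4.85
tool_pos: [0.6244, 0.0355, 0.1353]
eef_rot: [0.705, 0.709, -0.001, -0.001]
force: [-0.3, 0.6, -1.0]
grip_width: 0.269
finger_force: 29.8
```

>>> drive_tool(deltas=[[[24,-27,0],-0.041,10],[[0,-27,0],0,10],[[0,0,0],0,10],[[0,0,0],0,10]])

```text
time: 5.25
tool_pos: [0.6476, -0.0177, 0.1355]
eef_rot: [0.719, 0.695, -0.001, -0.001]
force: [0.1, 1.1, -1.5]
grip_width: 0.269
finger_force: 29.8
```

Run:
```python
from pose import *
st();d=cam('top','top4');s=cam('side')
P=np.zeros((500,800,3),np.uint8)
P[:,:400]=cv2.resize(d['frame'][130:230,275:375,::-1].copy(),(400,500)) if 0 else cv2.resize(d['frame'][120:245,275:375,::-1].copy(),(400,500));P[:,400:]=cv2.resize(s['frame'][120:245,310:410,::-1].copy(),(400,500))
cv2.imwrite('pics/c4.png',P)
```

```text
5.25 [ 0.6476 -0.0177  0.1355] yaw -1.98 tilt 0.0017 q [-0.06  0.86  0.03  1.59 -0.04  0.7  -0.05] F [ 0.1  1.1 -1.5] g 23.7 29.8
```

View pics/c4.png

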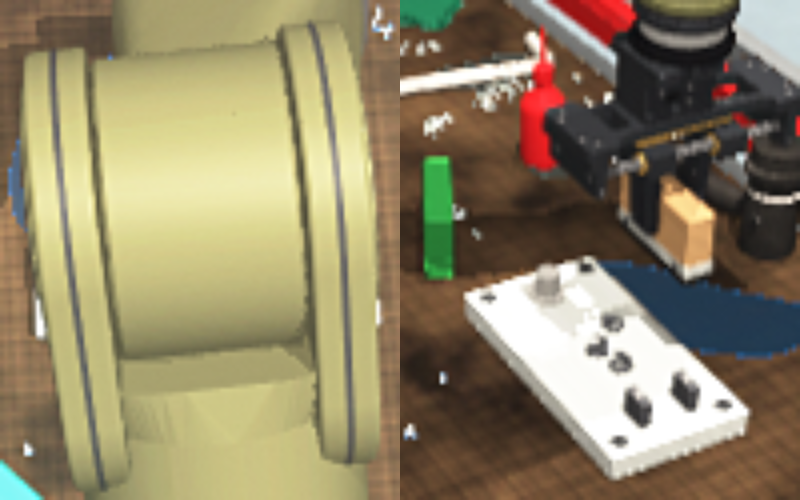

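The side view shows the scraper held upright above the far side of the plate, with the three chips (crop (612,320), (597,345), (620,362)) on the near side of it. I lower it.

>>> drive_tool(deltas=[[[2,0,-25],0,10],[[0,0,-25],0,10],[[0,0,-18],0,10],[[0,0,-6],0,10],[[0,0,0],0,10],[[0,0,0],0,10]])

```text
time: 5.95
tool_pos: [0.6515, -0.0164, 0.0641]
eef_rot: [0.718, 0.696, 0.001, 0.0]
force: [0.2, -1.0, -1.8]
grip_width: 0.274
finger_force: 29.8
```

>>> drive_tool(deltas=[[[0,0,-2],0,10],[[0,0,0],0,10]])

```text
time: 6.15
tool_pos: [0.6514, -0.0171, 0.0621]
eef_rot: [0.719, 0.695, 0.0, 0.0]
force: [0.5, -0.2, -0.8]
grip_width: 0.266
finger_force: 29.8
```

Run:
```python
from pose import *
st();s=cam('side')
cv2.imwrite('pics/c5.png',cv2.resize(s['frame'][120:220,310:430,::-1].copy(),(720,600),interpolation=cv2.INTER_CUBIC)); st()
```

```text
6.15 [ 0.6514 -0.0171  0.0621] yaw -1.89 tilt 0.0007 q [-0.06  0.97  0.02  1.61 -0.03  0.57 -0.05] F [ 0.5 -0.2 -0.8] g 23.4 29.8
6.2 [ 0.6513 -0.0171  0.062 ] yaw -1.89 tilt 0.0005 q [-0.06  0.97  0.02  1.61 -0.03  0.57 -0.05] F [-0.2  0.1 -0.9] g 23.6 29.8
```

View pics/c5.png

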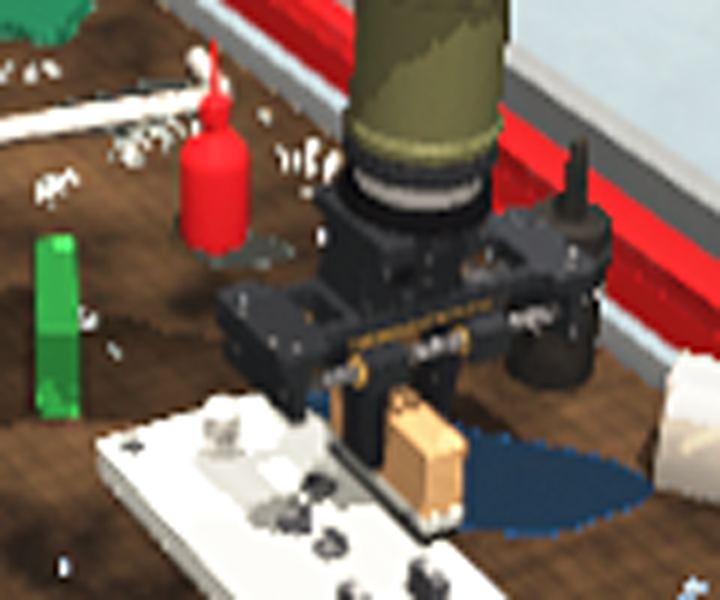

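The scraper is on the plate behind the chips, level and clear of the rest. Now the wipe toward the robot.

>>> drive_tool(deltas=[[[-6,0.2,-1],0,10],[[-9,0.3,0],0,10],[[-9,0.3,0],0,10],[[-9,0.3,0],0,10],[[-9,0.3,0],0,10],[[-9,0.3,0],0,10],[[-9,0.3,0],0,10],[[-9,0.3,0],0,10]])

```text
time: 7.0
tool_pos: [0.5813, -0.0148, 0.0604]
eef_rot: [0.719, 0.695, 0.0, 0.0]
force: [0.9, 0.4, -2.3]
grip_width: 0.27
finger_force: 29.8
```

>>> drive_tool(deltas=[[[-9,0.3,0],0,10],[[-9,0.3,0],0,10],[[-9,0.3,0],0,10],[[-9,0.3,0],0,10],[[-9,0.3,0],0,10],[[-9,0.3,0],0,10],[[0,0,0],0,10],[[0,0,0],0,10]])

```text
time: 7.8
tool_pos: [0.5281, -0.013, 0.0604]
eef_rot: [0.719, 0.695, 0.0, 0.0]
force: [0.1, -0.8, -1.1]
grip_width: 0.274
finger_force: 29.8
```

Run:
```python
from pose import *
st();s=cam('side')
cv2.imwrite('pics/c6.png',cv2.resize(s['frame'][150:250,270:390,::-1].copy(),(720,600),interpolation=cv2.INTER_CUBIC))
```

```text
7.8 [ 0.5281 -0.013   0.0604] yaw -1.89 tilt 0.0003 q [-0.07  0.88  0.01  1.99 -0.04  0.27 -0.06] F [ 0.1 -0.8 -1.1] g 24.2 29.8
```

View pics/c6.png

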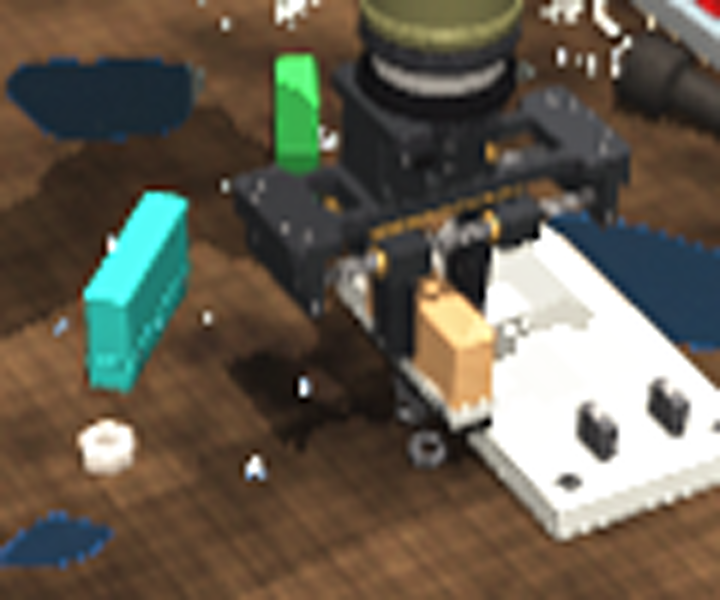

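Two chips hang off the near edge (crop (410,400), (427,448)), and there is a grey spot at (515,335) behind the scraper. I move the scraper a bit further, lift it away and check.

>>> drive_tool(deltas=[[[-10,0.3,0],0,10],[[-8,0.3,0],0,10],[[0,0,0],0,10],[[0,0,25],0,10],[[0,0,45],0,10],[[0,0,40],0,10],[[0,40,0],0,10],[[0,40,0],0,10]])

```text
time: 8.65
tool_pos: [0.5111, 0.0672, 0.172]
eef_rot: [0.72, 0.694, 0.001, 0.001]
force: [1.0, 1.2, -2.3]
grip_width: 0.269
finger_force: 29.8
```

Run:
```python
from pose import *
st();s=cam('side');d=cam('top')
print(onz(s,355.8,205.8,.03))
P=np.zeros((500,800,3),np.uint8)
P[:,:400]=cv2.resize(d['frame'][145:245,280:360,::-1].copy(),(400,500),interpolation=cv2.INTER_CUBIC);P[:,400:]=cv2.resize(s['frame'][155:255,310:390,::-1].copy(),(400,500),interpolation=cv2.INTER_CUBIC)
cv2.imwrite('pics/c7.png',P)
```

```text
8.65 [0.5111 0.0672 0.172 ] yaw -2.13 tilt 0.002 q [-0.25  0.67  0.05  1.98 -0.07  0.49 -0.19] F [ 1.   1.2 -2.3] g 23.7 29.8
[ 0.58412863 -0.01368974  0.03      ]
```

View pics/c7.png

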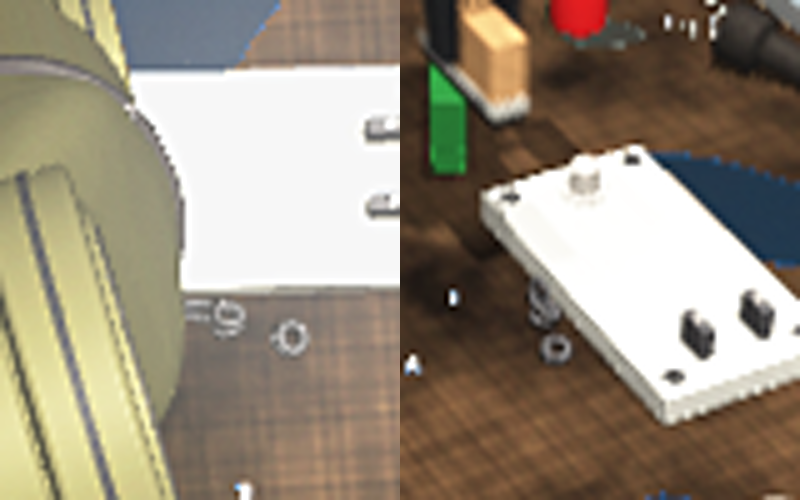

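The plate is clear. Chips lie on the bench by the near edge (top crop (230,318), (290,338)), with one partly hidden at (195,308). I go back to the scraper's place and look again before setting it down.

>>> drive_tool(deltas=[[[-7,32,0],0.06,10],[[-7,32,0],0.06,10],[[-7,32,0],0.06,10],[[-8,32,0],0.06,10],[[-8,32,0],0.06,10],[[-8,30,0],0.06,10],[[0,20,0],0,10],[[0,0,0],0,10]])

```text
time: 9.55
tool_pos: [0.4642, 0.2813, 0.1702]
eef_rot: [0.58, 0.814, 0.001, -0.001]
force: [0.2, 0.1, -1.6]
grip_width: 0.268
finger_force: 29.8
```

Run:
```python
from pose import *
st();s=cam('side');d=cam('top')
P=np.zeros((560,800,3),np.uint8)
P[:,:400]=cv2.resize(d['frame'][180:222,300:330,::-1].copy(),(400,560),interpolation=cv2.INTER_CUBIC);P[:,400:]=cv2.resize(s['frame'][195:237,325:355,::-1].copy(),(400,560),interpolation=cv2.INTER_CUBIC)
cv2.imwrite('pics/c8.png',P)
```

```text
9.55 [0.4642 0.2813 0.1702] yaw 19.05 tilt 0.0015 q [-0.63  0.7   0.01  1.9  -0.02  0.55 -0.28] F [ 0.2  0.1 -1.6] g 23.6 29.8
```

View pics/c8.png

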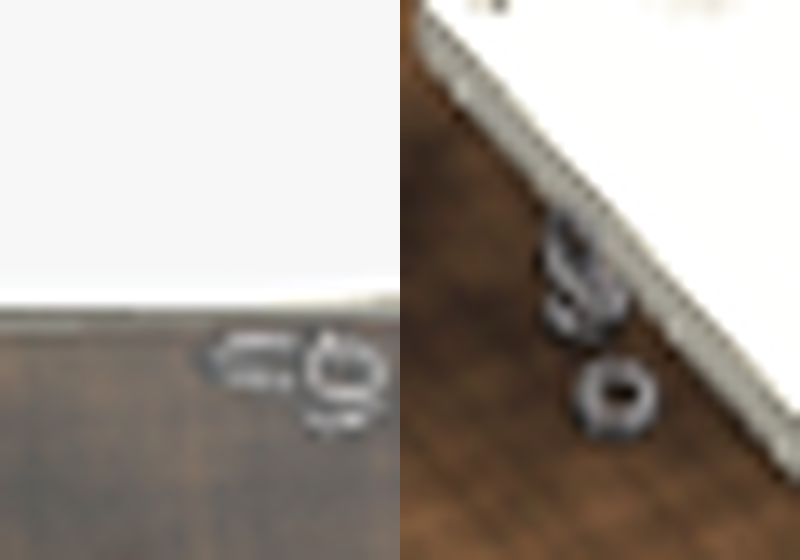

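All three are off the plate: one flat at side (617,395), the others at (575,245) and (590,305). The first of those stands on edge beside the plate, so I check its height.

Run:
```python
from h import *
s=cam('side');d=cam('top')
T=lambda U,V:((U+.5)*.075-.5+300,(V+.5)*.075-.5+180)
S=lambda U,V:((U-400+.5)*.075-.5+325,(V+.5)*.075-.5+195)
for a in((250,360),(345,370)):
  for z in(.008,.014,.02,.028):
    X=onz(d,*T(*a),z);u=proj(s,X);print(a,z,X.round(3),((u-[325,195]+.5)/.075-.5+[400,0]).round(0))
  for b in((575,245),(590,305),(617,395)): print(a,b,tri(d,T(*a),s,S(*b)))
```

```text
(250, 360) 0.008 [0.528 0.009 0.008] [560. 245.]
(250, 360) 0.014 [0.527 0.009 0.014] [556. 226.]
(250, 360) 0.02 [0.526 0.009 0.02 ] [552. 207.]
(250, 360) 0.028 [0.524 0.009 0.028] [546. 182.]
(250, 360) (575, 245) (array([0.53  , 0.0079, 0.0074]), np.float64(0.0035))
(250, 360) (590, 305) (array([ 0.5343,  0.0076, -0.0121]), np.float64(0.004))
(250, 360) (617, 395) (array([ 0.5413,  0.0069, -0.0423]), np.float64(0.0059))
(345, 370) 0.008 [ 0.525 -0.01   0.008] [590. 294.]
(345, 370) 0.014 [ 0.524 -0.01   0.014] [586. 275.]
(345, 370) 0.02 [ 0.523 -0.01   0.02 ] [582. 255.]
(345, 370) 0.028 [ 0.521 -0.01   0.028] [576. 230.]
(345, 370) (575, 245) (array([ 0.5215, -0.0098,  0.0234]), np.float64(0.001))
(345, 370) (590, 305) (array([ 0.5255, -0.0103,  0.0045]), np.float64(0.0006))
(345, 370) (617, 395) (array([ 0.5322, -0.0114, -0.0247]), np.float64(0.0012))
```

All the chips are at bench height (about 7 mm). I set the scraper down.

>>> drive_tool(deltas=[[[0,0,-40],0,10],[[0,0,-40],0,10],[[0,0,-30],0,10],[[0,0,-12],0,10],[[0,0,-5],0,10],[[0,0,-2],0,10],[[0,0,0],0,10],[[0,0,0],0,10]])

```text
time: 10.55
tool_pos: [0.4657, 0.2779, 0.0425]
eef_rot: [0.583, 0.813, 0.001, 0.0]
force: [0.5, -0.5, -1.5]
grip_width: 0.272
finger_force: 29.8
```

>>> drive_tool(deltas=[[[0,0,-2],0,10],[[0,0,-1.5],0,10],[[0,0,-1],0,10],[[0,0,0],0,10],[[0,0,0],0,10]])

```text
time: 11.05
tool_pos: [0.4652, 0.2778, 0.0372]
eef_rot: [0.583, 0.813, 0.0, 0.0]
force: [-1.0, 0.7, 4.1]
grip_width: 0.27
finger_force: 29.8
```

>>> drive_tool(deltas=[[[0,0,0],0,30],[[0,0,0],0,60],[[0,0,0],0,88],[[0,0,0],0,88],[[0,0,0],0,88],[[0,0,0],0,88],[[0,0,0],0,88],[[0,0,0],0,88]])

```text
time: 11.85
tool_pos: [0.465, 0.2775, 0.0368]
eef_rot: [0.583, 0.813, 0.0, 0.0]
force: [-0.5, 0.2, -0.2]
grip_width: 0.953
finger_force: 0.0
```

>>> drive_tool(deltas=[[[0,0,10],0,88],[[0,0,30],0,88],[[0,0,40],0,88],[[0,0,40],0,88],[[0,0,40],0,88],[[0,0,30],0,88],[[0,0,0],0,88]])

```text
time: 12.55
tool_pos: [0.4671, 0.2788, 0.2316]
eef_rot: [0.583, 0.813, 0.004, 0.002]
force: [0.9, 1.0, -0.6]
grip_width: 1.0
finger_force: 0.0
```

```bash
python3 pose.py
```

```text
12.55 [0.4671 0.2788 0.2316] yaw 18.71 tilt 0.0047 q [-0.63  0.6   0.02  1.85 -0.02  0.68 -0.28] F [ 0.9  1.  -0.6] g 88.1 0.0
```

>>> drive_tool(deltas=[[[0,-45,0],-0.128,88],[[0,-45,0],-0.128,88],[[0,-45,0],-0.128,88],[[0,-45,0],-0.128,88],[[0,-45,0],-0.128,88],[[0,-45,0],-0.128,88],[[0,-45,0],-0.128,88],[[0,-45,0],-0.128,88]])

```text
time: 13.35
tool_pos: [0.4641, -0.084, 0.2265]
eef_rot: [0.907, 0.421, -0.0, -0.0]
force: [0.5, -0.6, 0.0]
grip_width: 0.997
finger_force: 0.0
```

>>> drive_tool(deltas=[[[0,-45,0],-0.128,88],[[0,-45,0],-0.128,88],[[0,-45,0],-0.128,88],[[0,-45,0],-0.128,88],[[0,-25,-20],0,88],[[0,0,-40],0,88],[[0,0,0],0,88],[[0,0,0],0,88]])

```text
time: 14.15
tool_pos: [0.4643, -0.2864, 0.1665]
eef_rot: [0.984, 0.18, -0.001, -0.001]
force: [0.9, -0.3, -0.1]
grip_width: 0.993
finger_force: 0.0
```

```bash
python3 pose.py
```

```text
14.15 [ 0.4643 -0.2864  0.1665] yaw -69.24 tilt 0.0015 q [ 0.29  0.73  0.31  1.9  -0.38  0.57 -0.36] F [ 0.9 -0.3 -0.1] g 87.5 0.0
```

>>> drive_tool(deltas=[[[1,-1.5,-40],0,88],[[0,0,-40],0,88],[[0,0,-30],0,88],[[0,0,-20],0,88],[[0,0,-12],0,88],[[0,0,-6],0,88],[[0,0,0],0,88],[[0,0,0],0,88]])

```text
time: 14.95
tool_pos: [0.4667, -0.2893, 0.02]
eef_rot: [0.984, 0.18, 0.001, 0.001]
force: [-0.3, -0.3, -0.6]
grip_width: 0.998
finger_force: 0.0
```

```bash
python3 pose.py
```

```text
14.95 [ 0.4667 -0.2893  0.02  ] yaw -69.25 tilt 0.001 q [ 0.39  0.97  0.14  1.94 -0.47  0.26 -0.29] F [-0.3 -0.3 -0.6] g 87.9 0.0
```

>>> drive_tool(deltas=[[[0,0,-3],0,88],[[0,0,0],0,60],[[0,0,0],0,40],[[0,0,0],0,20],[[0,0,0],0,5],[[0,0,0],0,5],[[0,0,0],0,5],[[0,0,0],0,5]])

```text
time: 15.75
tool_pos: [0.4659, -0.2889, 0.0158]
eef_rot: [0.984, 0.18, -0.0, 0.0]
force: [0.5, -0.6, 0.9]
grip_width: 0.384
finger_force: 0.0
```

>>> drive_tool(deltas=[[[0,0,0],0,5],[[0,0,0],0,5],[[0,0,0],0,5],[[0,0,0],0,5],[[0,0,5],0,5],[[0,0,10],0,5],[[0,0,15],0,5],[[0,0,0],0,5]])

```text
time: 16.55
tool_pos: [0.4671, -0.29, 0.048]
eef_rot: [0.984, 0.18, 0.001, 0.002]
force: [0.8, -0.2, -6.6]
grip_width: 0.2
finger_force: 30.0
```

```bash
python3 pose.py
```

```text
16.55 [ 0.4671 -0.29    0.048 ] yaw -69.29 tilt 0.002 q [ 0.37  0.92  0.17  1.94 -0.46  0.31 -0.3 ] F [ 0.8 -0.2 -6.6] g 17.6 30.0
```

The lever is held (about 0.67 kg). I lift it and carry it to the fixture.

>>> drive_tool(deltas=[[[0,0,20],0,5],[[0,0,30],0,5],[[0,0,30],0,5],[[0,0,20],0,5],[[0,0,10],0,5],[[0,0,0],0,5],[[4,10,0],0.04,5],[[8,20,0],0.08,5]])

```text
time: 17.35
tool_pos: [0.4767, -0.2596, 0.1547]
eef_rot: [0.971, 0.239, -0.001, -0.0]
force: [-0.6, 1.3, -8.2]
grip_width: 0.201
finger_force: 30.0
```

>>> drive_tool(deltas=[[[9,22,0],0.085,5],[[9,22,0],0.085,5],[[9,22,0],0.085,5],[[9,22,0],0.085,5],[[9,22,0],0.085,5],[[9,22,0],0.085,5],[[9,22,0],0.085,5],[[9,22,0],0.085,5]])

```text
time: 18.15
tool_pos: [0.5492, -0.0807, 0.1541]
eef_rot: [0.834, 0.551, -0.001, -0.001]
force: [0.4, 0.1, -6.2]
grip_width: 0.202
finger_force: 30.0
```

>>> drive_tool(deltas=[[[9,22,0],0.085,5],[[9,22,0],0.085,5],[[9,22,0],0.085,5],[[9,20,0],0.08,5],[[9,17,0],0.041,5],[[0,10,0],0,5],[[0,0,0],0,5],[[0,0,0],0,5]])

```text
time: 18.95
tool_pos: [0.5942, 0.0288, 0.1557]
eef_rot: [0.719, 0.695, -0.001, 0.0]
force: [-1.2, -0.6, -7.3]
grip_width: 0.202
finger_force: 30.0
```

```bash
python3 pose.py
```

```text
18.95 [0.5942 0.0288 0.1557] yaw -1.96 tilt 0.001 q [-0.17  0.77  0.08  1.75 -0.09  0.62 -0.07] F [-1.2 -0.6 -7.3] g 17.8 30.0
```

>>> drive_tool(deltas=[[[2,-5,-8],0,5],[[0,-5,-12],0,5],[[0,0,-12],0,5],[[0,0,-12],0,5],[[0,0,-8],0,5],[[0,0,-2],0,5],[[0,0,0],0,5],[[0,0,0],0,5]])

```text
time: 19.75
tool_pos: [0.5974, 0.0202, 0.1022]
eef_rot: [0.719, 0.695, 0.0, 0.0]
force: [0.0, 0.2, -6.2]
grip_width: 0.2
finger_force: 30.0
```

Run:
```python
from pose import *
st();s=cam('side','side9');d=cam('top')
P=np.zeros((600,800,3),np.uint8)
cv2.imwrite('pics/c9.png',np.hstack([cv2.resize(s['frame'][120:260,315:415,::-1].copy(),(420,588),interpolation=cv2.INTER_CUBIC),cv2.resize(d['frame'][110:250,270:360,::-1].copy(),(378,588),interpolation=cv2.INTER_CUBIC)]))
# predictions
for n,X in(('bore_u',(.5975,.069,.088+.04)),('eye_top',(.592,-.1007,.088+.034))): u=proj(s,np.array(X));print(n,((u-[315,120]+.5)*4.2-.5).round(0))
```

```text
19.75 [0.5974 0.0202 0.1022] yaw -1.87 tilt 0.0005 q [-0.15  0.86  0.06  1.77 -0.1   0.52 -0.06] F [ 0.   0.2 -6.2] g 17.6 30.0
bore_u [134. 192.]
eye_top [258. 319.]
```

View pics/c9.png

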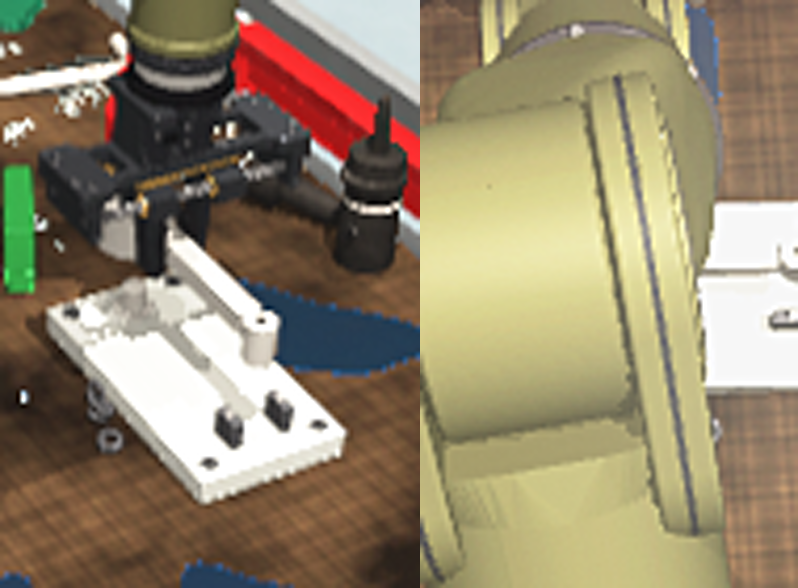

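The side view shows the lever level over the plate, with its eye (263,319) above the rest cheeks and clear of everything. The predicted pixel was (258,319). That is one picture over the limit of 10, since I miscounted, so I view no more and check the rest numerically.

Run:
```python
from pose import *
st();s=cam('side');d=cam('top')
for z in(.117,.1205,.124):print(z,onz(s,315+263.5/4.2-.5,120+319.5/4.2-.5,z).round(4))
# dark eye-hole centroid (grey weight) near the predicted spot in both views
for c,n in((s,'s'),(d,'t')):
    u=proj(c,np.array([.592,-.1,.1205]));x,y=np.round(u).astype(int)
    g=cv2.cvtColor(c['frame'],cv2.COLOR_RGB2GRAY)[y-6:y+7,x-6:x+7]
    print(n,u.round(1),x,y);print(g)
```

```text
19.85 [0.5974 0.0202 0.1024] yaw -1.88 tilt 0.0007 q [-0.15  0.86  0.06  1.77 -0.1   0.52 -0.06] F [ 0.3 -1.  -7.6] g 17.5 30.0
0.117 [ 0.599  -0.0968  0.117 ]
0.1205 [ 0.596  -0.1006  0.1205]
0.124 [ 0.593  -0.1045  0.124 ]
s [376.  195.9] 376 196
[[255 255 255 255 238  83  46  53  56  56  58  55  55]
 [255 255 255 255 255 239  85  47  53  54  55  56  55]
 [255 255 255 255 255 255 249  92  47  52  54  56  56]
 [246 255 255 255 255 255 255 195  64  41  48  53  55]
 [136 242 254 254 255 255 252 250 255 240  87  46  52]
 [151 132 190 255 255 255 226 213 254 255 255 114  50]
 [148 153 185 255 255 255 135 137 224 255 255 162  47]
 [150 162 158 201 255 255 254 255 255 255 255 128  48]
 [209 170 138 136 203 253 255 255 255 255 222  79  50]
 [253 239 150 146 174 185 198 210 204 206 196  78  52]
 [255 255 204 156 178 195 206 212 213 206 182  74  52]
 [254 255 232 166 181 196 208 212 212 203 164  69  52]
 [254 255 217 163 185 198 207 211 211 200 153  69  55]]
t [360.3 169.7] 360 170
[[247 247 247 247 248 250 247 202 176 183 183 255 252]
 [247 247 247 247 247 248 251 255 210 235 242 252 250]
 [248 248 248 247 248 249 250 252 253 252 250 249 250]
 [248 248 248 248 250 255 255 255 251 249 248 248 249]
 [250 217 250 249 254 250 101 227 255 250 248 248 249]
 [251 210 251 250 255 144  83  76 247 251 248 243 249]
 [252 206 253 250 255 216  98 114 255 250 248 248 249]
 [253 202 255 252 252 255 230 253 254 249 248 247 248]
 [255 209 194 255 254 252 253 253 251 249 248 248 248]
 [246 176 130 198 255 255 255 255 255 251 250 248 248]
 [171 160 137 139 126 209 241 223 151 168 253 248 248]
 [255 255 175 138 147 149 152 159 172 248 251 248 248]
 [251 254 255 200 158 148 165 185 248 253 249 248 248]]
```

The eye measures within about 2 mm of the rest centre in both views. The bore, worked out from the grip, is within about 2 mm of the stud. Handing in.

```bash
python3 -c "
from pose import *
st()
from station import hand_in
print(hand_in())"
```

```text
19.95 [0.5973 0.0202 0.1023] yaw -1.88 tilt 0.0005 q [-0.15  0.86  0.06  1.77 -0.1   0.52 -0.06] F [ 0.6  0.7 -5.4] g 17.3 30.0
the job is handed in; nothing more can be done
None
```

I wiped the three turnings onto the bench, stood the scraper back upright in its place, and handed in with the lever held level over the stud and rest; no verdict came back, and I viewed 11 pictures against the limit of 10.

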